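# Scan a fingerprint card

## Task

Scan the card that lies in the card scanner on the desk: with closed fingers, first switch the scanner on by pressing down the raised end of its rocker until it has tipped right over, then push the card tray fully home, and last press the round start key all the way down for a moment and let it come up again. Keep to this order, press neither the bar key nor the square key, and leave the things standing on and around the scanner where they are.

Things in the scene. Friction and masses are not known exactly. Their poses are not given: they have to be found in the camera images.
- scanner: grey card scanner, a box fixed to the table: 220 mm deep (its x), 350 wide (y), 80 high; origin at the centre of its underside; -x is its front with the card tray, towards the robot. On top, in a row along y at x = -30 mm, 72 mm apart, stand a rocker and three keys, all plain grey plastic on black bases, in an order that varies. All on it is under 120 mm above the table
- rocker (a joint): power rocker, the largest of the four controls, rad: 0 = off (far end, +x of the scanner, stands up), 0.40 = fully on (far end down, near end up). Friction only: it stays where it is left, there is no spring; 2 to 4 N on the raised end turn it
- rocker_press (a point): point on the top face of the rocker's far end, 22 mm from its pivot (pivot line along the scanner's y); turns with the paddle. Paddle 60 mm long (scanner x), 28 wide, on a 74 x 44 mm base 9 mm high. Off, this point is 104 mm above the table; fully on, about 96 mm, going almost straight down
- tray (a joint): card tray in the scanner's front, slides along the scanner's x, m: 0 = fully home against its stop, grows as it stands out towards -x (at most 0.05). Sliding friction about 3 N plus damping 8 N per m/s, no spring, stays where left
- tray_front (a point): middle of the upper outer edge of the tray's upright white front panel, 70 mm above the table. Panel 210 mm wide (scanner y), 20 thick, from 18 to 70 mm above the table; its outer face looks along the scanner's -x and is pushed to +x. Fully home, that face stands 20 mm proud of the scanner's front. A print card lies in the tray
- start_key (a joint): start key's depth pressed, m: 0 = up, 0.006 = fully down; spring, 1.4 N to begin, 4.5 N fully down, returns by itself
- start_key_top (a point): centre of the top of the start key: the only round key, 36 mm across, on a 50 mm square base. Up, its top is 98 mm above the table and 10 mm above its base
- bar_key (a joint): depth pressed of the bar key, same spring and travel as the start key; not to be pressed
- bar_key_top (a point): centre of the top of the bar key, 44 mm (scanner x) x 16 mm, 98 mm above the table
- square_key (a joint): depth pressed of the square key, same spring and travel; not to be pressed
- square_key_top (a point): centre of the top of the small square key, 20 x 20 mm, 98 mm above the table
- loupe: dark metal stand loupe, 38 mm across, 36 high, on the scanner's top near its back edge; loose, origin at the centre of its underside; to be left alone
- ink_tin: flat round bare-metal tin (not a key), 56 mm across, 16 high, on the scanner's top near its back edge; loose, origin at the centre of its underside; to be left alone
- tape_roll: white tape roll lying flat, 84 mm across, 25 high, on the table beside the tray; loose, origin at the centre of its underside; to be left alone
- mouse: black computer mouse 105 x 60 mm, 33 high, on the table beside the tray; loose, origin at the centre of its underside; to be left alone
- stapler: stapler 130 x 34 mm, 37 high, on the table at the scanner's left; loose, origin at the centre of its underside; to be left alone
- cream: white plastic bottle 44 mm across, 120 high, on the table at the scanner's right; loose, origin at the centre of its underside; to be left alone
- powder_jar: squat amber jar 60 mm across, 70 high, on the table left of the stapler; loose, origin at the centre of its underside; to be left alone

How it is judged:
On the way, in this order (a step that is already met when the one before it is completed fails the run):
1. the rocker is tipped over to on (value of joint rocker above 0.34 rad and value of joint tray above 0.01 m), for 0.2 s.
2. the tray is pushed fully home (value of joint tray below 0.003 m), for 0.2 s.
3. the round start key is held fully down for a moment, with the rocker on and the tray home (value of joint start_key above 0.0045 m and value of joint rocker above 0.34 rad and value of joint tray below 0.004 m), for 0.2 s.
At the end, for the whole second after the job is handed in: rocker on (over 0.34 of 0.40 rad), tray home (within 4 mm), start key up again and the other two keys up (within 1.5 mm), every bystander upright, at rest and within 30 mm of where it stood (value of joint rocker above 0.34 rad and value of joint tray below 0.004 m and value of joint each of start_key, bar_key, square_key below 0.0015 m and distance of each of loupe, ink_tin, tape_roll, mouse, stapler, cream, powder_jar from where it was at the start of the episode below 0.03 m and angle between each of loupe, ink_tin, tape_roll, mouse, stapler, cream, powder_jar's own z axis and vertical below 0.3 rad and linear speed of each of loupe, ink_tin, tape_roll, mouse, stapler, cream, powder_jar below 0.02 m/s); the robot touches nothing.
It fails at once if the tray is pushed home before the rocker is on (value of joint rocker below 0.3 rad and value of joint tray below 0.006 m).
It fails at once if the start key is pressed before the rocker is on and the tray home (value of joint start_key above 0.003 m and (value of joint rocker below 0.3 rad or value of joint tray above 0.006 m)).
It fails at once if the bar key or the square key is pressed (value of joint any of bar_key, square_key above 0.003 m).
It fails at once if a bystander is lifted, carried, shoved away or knocked over (distance of any of loupe, ink_tin, tape_roll, mouse, stapler, cream, powder_jar from where it was at the start of the episode above 0.03 m or angle between any of loupe, ink_tin, tape_roll, mouse, stapler, cream, powder_jar's own z axis and vertical above 0.5 rad).
It also fails if it takes over 48 s, if anything falls off the work surface, if the arm or the gripper's body presses on something with over 40 N, if the wrist force passes 120 N, or if a joint passes its speed limit or range.

## Robot

A 7-joint arm with a two-finger parallel gripper is mounted at the origin on the work surface. World frame = base frame: x ahead of the robot, y to its left, z up, the work surface at z = 0. Lengths are in m, angles in rad, forces in N, time in s.
With the tool pointing down it reaches from about 0.425 to 0.925 m from the base axis. Payload 6.8 kg.
Tool frame: the origin (TCP) lies midway between the tips of the shut fingers; the grasp point (between the pads) lies 19 mm behind it; z points along the fingers, y is the line along which they close (so a half turn about z gives the same grasp; the last joint's range is limited). The gripper opens to 88 mm and grips with 3 to 60 N. Pads are 20 mm wide; open, the fingers measure 115 mm over their backs; the gripper's body (75 mm by 178 mm) begins 61 mm behind the grasp point.
Start: joints at [-1.329, 0.477, 0.022, 1.555, -0.011, 1.109, -0.083], TCP at [0.231, 0.634, 0.2] pointing down, gripper open.
Joint ranges: [-2.96, 2.96], [-0.34, 2.1], [-1.41, 1.46], [0.24, 2.44], [-1.37, 4.51], [0.17, 1.92], [-2.96, 2.96]. Speed limits (rad/s): [2.39, 2.39, 3.14, 3.14, 3.14, 3.14, 3.14].

## Interface

Orientations are given as a unit quaternion [w, x, y, z].
In Python, from station import arm gives the robot as it stands.
- The arm moves only by the shell command python3 -m handwheel 'ROWS' [FORCE]. ROWS is JSON, a list of rows, each an object with "fingers": the opening, from -1 (shut) to 1 (fully open), so that 0 is half open; "travel": the shift along the tool's x, y, z in mm, a list of three; "yaw": the turn about the tool's z in degrees. In form: [{"fingers": fingers, "travel": [tx, ty, tz], "yaw": yaw}, ...]. A call has 1 to 20 rows; each row shifts and turns the commanded pose from where the row before left it, along the tool's axes as they then stand; what a row does not reach is not made up. A row lasts 1/8 s, in which the tool goes at most 62.5 mm and 10.7 degrees, less where a joint would pass 70% of its speed; a pose out of reach is approached as far as the arm can. A call with a gripper value outside its range is refused whole. The fingers move at their own pace and stop on an object; FORCE is the grip in N (left out, the last holds). Time passes only in rows, so rows that do not move let the fingers close. It gives the time, the measured TCP pose, the force, the opening and the grip force at its end, in the units of the state.
- arm.get_state(): the state, without advancing time (a new reading comes with each control period).
- arm.camera(name): name is "side" or "top" or "wrist"; returns (picture, depth): 384x512x3 uint8, red, green, blue; 384x512 float32, m along the optical axis (not along the pixel's ray), 0 where there is no reading.
- arm.calibration(name): a dict with "mtx" (3x3 intrinsics, pixels), "R" (3x3) and "t" (3): a world point X has camera coordinates R X + t. Camera axes: x right, y down, z forward; pixel columns grow to the right and rows downward; lengths in m; the calibration is good to about 2 mm. A picture is of the moment at which its call begins: read the wrist's pose just before it. calibration takes no time and is no camera call; for the wrist camera it gives the pose at the moment of the call.
- arm.hand_in(): hands the job in; it is judged then, once.
The state is a dict: "t": time; "q": joint angles; "qvel": joint speeds; "joint_efforts": joint torques, N m; "tcp_pos": TCP position; "tool_rot": TCP orientation; "force": force on the tool from outside, world axes, zero at the start; "torque": the same for the moment, N m; "width": opening from 0.0 (shut) to 1.0 (fully open); "grip_force": force on a finger pad.
Only numpy, scipy, OpenCV 4.12 (cv2) and the standard library are available. Lean on these libraries where they do the work, as an engineer would, in place of code of your own. Each camera call takes 0.05 s, during which the arm holds its last target. There are 200 camera calls.

## Working session

There is one attempt and no reset: what is moved stays moved. The work goes in short steps, Python scripts to look and compute and a shell command to move; the robot and the scene stay as the last step left them, time stands still between calls to the robot, and variables do not carry over. Pictures are saved under pics/ and viewed, at most 10 in all, crops included, and the job is handed in when it is done.

```bash
mkdir -p pics; python3 - <<'E'
from station import arm
import cv2,numpy as np
s=arm.get_state();print(s['t'],s['tcp_pos'],s['tool_rot'],s['width'])
for n in ['top','side']:
    p,d=arm.camera(n);cv2.imwrite(f'pics/{n}0.png',p[:,:,::-1]);np.savez(f'/tmp/{n}0.npz',p=p,d=d,**arm.calibration(n))
    c=arm.calibration(n);print(n,-c['R'].T@c['t'],c['R'].round(2).tolist())
E
```

```text
0.0 [0.2311408  0.63354381 0.19952298] [-8.12643359e-05  1.74009038e-01  9.84743678e-01 -8.58024727e-04] 1.0020414520325518
top [0.54317389 0.07792927 1.08737171] [[-0.03, -1.0, 0.01], [-1.0, 0.03, -0.06], [0.06, -0.01, -1.0]]
side [0.30044767 0.74433613 0.49268619] [[-0.9, -0.43, -0.01], [-0.2, 0.44, -0.88], [0.38, -0.79, -0.48]]
```

View pics/top0.png

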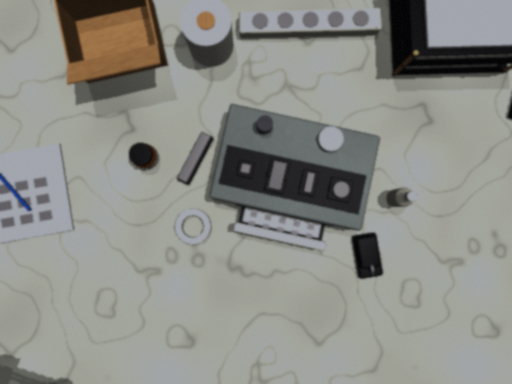

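View pics/side0.png

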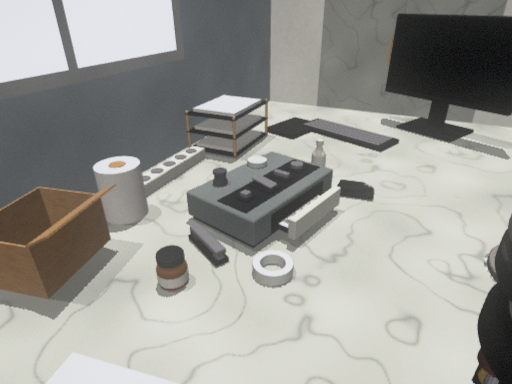

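The top view shows the scanner turned slightly. From left to right are the square key (245,169), the rocker (276,175), the bar key (310,182) and the round key (342,188). The tray front runs from (235,230) to (323,246), with the tape roll at (192,226) and the mouse at (367,255).

```bash
cat > h.py <<'E'
import numpy as np,cv2
def cloud(z):
    v,u=np.mgrid[:384,:512];d=z['d'];K=z['mtx']
    c=np.stack([(u-K[0,2])/K[0,0]*d,(v-K[1,2])/K[1,1]*d,d],-1)
    return (c-z['t'])@z['R']
E
python3 - <<'E'
from h import *
z=np.load('/tmp/top0.npz');P=cloud(z);p=z['p']
m=((P[...,2]>.07)&(P[...,2]<.13)).astype(np.uint8);m[:, :200]=0;m[:100]=0;m[235:]=0;m[:,382:]=0
n,l,st,ce=cv2.connectedComponentsWithStats(m);i=1+np.argmax(st[1:,4]);m=l==i
r=cv2.minAreaRect((P[m][:,:2]*1000).astype(np.float32));print(r,cv2.boxPoints(r).round(1).tolist())
print('median top z',np.median(P[m][:,2]))
for nm,(u,v) in dict(sq=(245,169),rock=(276,175),bar=(310,182),round=(342,188),tape=(192,212),mouse=(367,255),tl=(238,230),tr=(323,245),cream=(403,197),loupe=(264,125),tin=(330,139)).items(): print(nm,P[v,u].round(4))
a=np.deg2rad(r[2]);print(r[2])
c=np.array(r[0])/1000
b=cv2.boxPoints(r)/1000
# scanner x axis: short side pointing to +x world
e=[b[1]-b[0],b[2]-b[1]];e.sort(key=np.linalg.norm);ex=e[0]/np.linalg.norm(e[0]);ex*=np.sign(ex[0]);ey=np.array([-ex[1],ex[0]])
print('c',c,'yaw',np.degrees(np.arctan2(ex[1],ex[0])))
Q=np.stack([(P[...,:2]-c)@ex,(P[...,:2]-c)@ey,P[...,2]],-1)
for nm,(u,v) in dict(sq=(245,169),rock=(276,175),bar=(310,182),round=(342,188),tape=(192,212),mouse=(367,255),loupe=(264,125),tin=(330,139)).items(): print(nm,Q[v,u].round(4))
t=(Q[...,0]<-.125)&(abs(Q[...,1])<.12)&(Q[...,2]>.06)&(Q[...,0]>-.25)
print('tray',np.percentile(Q[t],[1,50,99],axis=0).round(4))
for y in (.036,-.036,.108,-.108):
  for x in np.arange(-.065,.01,.01):
    s=(abs(Q[...,0]-x)<.005)&(abs(Q[...,1]-y)<.007)&(Q[...,2]>.06);print(y,round(x,3),np.median(Q[s][:,2]).round(4))
q=cv2.resize(p[90:260,180:420,::-1],None,fx=3.3,fy=3.3,interpolation=2);cv2.imwrite('pics/crop.png',q)
E
```

```text
((646.1047973632812, -29.476821899414062), (350.71331787109375, 223.17970275878906), 75.9677734375) [[495.29998779296875, -172.5], [711.7999877929688, -226.6999969482422], [796.9000244140625, 113.5999984741211], [580.4000244140625, 167.6999969482422]]
median top z 0.08095939453185035
sq [0.642  0.0837 0.0979]
rock [0.6265 0.0161 0.0998]
bar [ 0.6094 -0.0589  0.0932]
round [ 0.5937 -0.1282  0.098 ]
tape [0.5517 0.2111 0.0272]
mouse [ 0.4395 -0.1933  0.0335]
tl [0.5079 0.1036 0.0698]
tr [ 0.4683 -0.0863  0.0675]
cream [ 0.5701 -0.2642  0.0908]
loupe [0.7344 0.0396 0.1182]
tin [ 0.7041 -0.1074  0.0914]
75.9677734375
c [ 0.6461048  -0.02947682] yaw -14.032232
sq [-0.0315  0.1088  0.0979]
rock [-0.03    0.0395  0.0998]
bar [-0.0285 -0.0375  0.0932]
round [-0.0269 -0.1084  0.098 ]
tape [-0.1499  0.2105  0.0272]
mouse [-0.1607 -0.209   0.0335]
loupe [0.0689 0.0885 0.1182]
tin [ 0.0751 -0.0615  0.0914]
tray [[-0.1689 -0.0993  0.0654]
 [-0.1498  0.0792  0.0735]
 [-0.1259  0.1011  1.0874]]
0.036 -0.065 0.0864
0.036 -0.055 0.0967
0.036 -0.045 0.0976
0.036 -0.035 0.099
0.036 -0.025 0.1009
0.036 -0.015 0.1028
0.036 -0.005 0.1043
0.036 0.005 0.0895
-0.036 -0.065 0.0801
-0.036 -0.055 0.087
-0.036 -0.045 0.0984
-0.036 -0.035 0.0989
-0.036 -0.025 0.0976
-0.036 -0.015 0.0976
-0.036 -0.005 0.0896
-0.036 0.005 0.0812
0.108 -0.065 0.0807
0.108 -0.055 0.0809
0.108 -0.045 0.0862
0.108 -0.035 0.0974
0.108 -0.025 0.0986
0.108 -0.015 0.0881
0.108 -0.005 0.0809
0.108 0.005 0.0811
-0.108 -0.065 0.0815
-0.108 -0.055 0.0833
-0.108 -0.045 0.0959
-0.108 -0.035 0.0986
-0.108 -0.025 0.0985
-0.108 -0.015 0.0983
-0.108 -0.005 0.0875
-0.108 0.005 0.0807
```

View pics/crop.png

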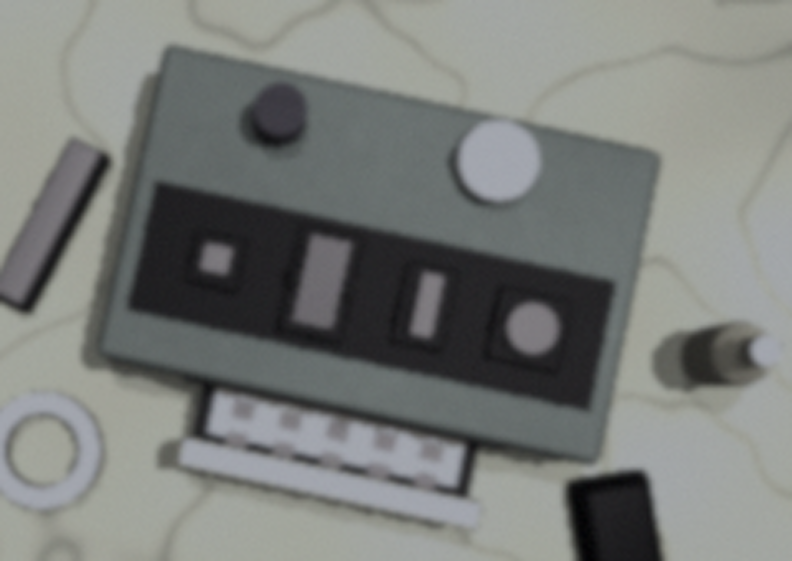

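Crop confirms: rocker (tall paddle, 325,280, far end up), round key (533,327) rightmost, tray about 40 mm out. First I shut the fingers, align the yaw and move above the rocker's far end.

```bash
python3 -m handwheel '[{"fingers":-1,"travel":[0,0,0],"yaw":-7},{"fingers":-1,"travel":[-34,-32,0],"yaw":0},{"fingers":-1,"travel":[-34,-32,0],"yaw":0},{"fingers":-1,"travel":[-34,-32,0],"yaw":0},{"fingers":-1,"travel":[-34,-32,0],"yaw":0},{"fingers":-1,"travel":[-34,-32,0],"yaw":0},{"fingers":-1,"travel":[-34,-32,0],"yaw":0},{"fingers":-1,"travel":[-34,-32,0],"yaw":0},{"fingers":-1,"travel":[-34,-32,0],"yaw":0},{"fingers":-1,"travel":[-34,-32,0],"yaw":0},{"fingers":-1,"travel":[-34,-32,0],"yaw":0},{"fingers":-1,"travel":[-34,-32,0],"yaw":0},{"fingers":-1,"travel":[-34,-32,0],"yaw":0},{"fingers":-1,"travel":[-34,-32,0],"yaw":0},{"fingers":-1,"travel":[-34,-32,0],"yaw":0},{"fingers":-1,"travel":[-34,-32,0],"yaw":0},{"fingers":-1,"travel":[-38,-35,0],"yaw":0},{"fingers":-1,"travel":[0,0,0],"yaw":0}]' 20
cat >> h.py <<'E'
def go(s,T,yaw=None):
    from scipy.spatial.transform import Rotation as R
    q=s['tool_rot'];r=R.from_quat([q[1],q[2],q[3],q[0]]).as_matrix()
    print('t',s['t'],'tcp',s['tcp_pos'].round(4),'width',s['width'],'F',np.round(s['force'],1),'y-axis',np.degrees(np.arctan2(r[1,1],r[0,1])).round(1),'travel mm',((np.array(T)-s['tcp_pos'])@r*1000).round(1))
E
python3 -c "
from h import *
from station import arm
go(arm.get_state(),[.6495,.0081,.115])"
```

```text
t: 2.35
tcp_pos: [0.65, 0.0033, 0.1999]
tool_rot: [0.0, 0.117, 0.993, -0.001]
force: [0.6, 1.0, -0.4]
width: 0.005
grip_force: 0.0
t 2.35 tcp [0.65   0.0033 0.1999] width 0.005382926005347454 F [ 0.6  1.  -0.4] y-axis 76.6 travel mm [ 1.7  4.8 84.9]
```

```bash
python3 -m handwheel '[{"fingers":-1,"travel":[2,5,30],"yaw":0},{"fingers":-1,"travel":[0,0,30],"yaw":0},{"fingers":-1,"travel":[0,0,25],"yaw":0},{"fingers":-1,"travel":[0,0,5],"yaw":0},{"fingers":-1,"travel":[0,0,3],"yaw":0},{"fingers":-1,"travel":[0,0,3],"yaw":0},{"fingers":-1,"travel":[0,0,3],"yaw":0},{"fingers":-1,"travel":[0,0,3],"yaw":0},{"fingers":-1,"travel":[0,0,2],"yaw":0},{"fingers":-1,"travel":[0,0,0],"yaw":0}]'
```

```text
t: 3.6
tcp_pos: [0.648, 0.0141, 0.0963]
tool_rot: [-0.0, 0.114, 0.994, -0.0]
force: [-1.3, 0.4, -0.5]
width: 0.006
grip_force: 0.0
```

```bash
python3 -m handwheel '[{"fingers":-1,"travel":[0,-4,1],"yaw":0},{"fingers":-1,"travel":[0,0,1],"yaw":0},{"fingers":-1,"travel":[0,0,1],"yaw":0},{"fingers":-1,"travel":[0,0,0],"yaw":0}]'
```

```text
t: 4.1
tcp_pos: [0.6472, 0.0103, 0.0933]
tool_rot: [-0.0, 0.114, 0.994, 0.0]
force: [-0.2, -0.1, -0.4]
width: 0.009
grip_force: 0.0
```

No end-stop force, so I lift and look before going on.

```bash
python3 -m handwheel '[{"fingers":-1,"travel":[0,0,-40],"yaw":0},{"fingers":-1,"travel":[0,0,-50],"yaw":0},{"fingers":-1,"travel":[60,0,-20],"yaw":0},{"fingers":-1,"travel":[60,0,0],"yaw":0},{"fingers":-1,"travel":[0,0,0],"yaw":0}]'
cat > meas.py <<'E'
import sys
from h import *
from station import arm
tag=sys.argv[1]
c=np.array([.6461,-.0295]);a=np.deg2rad(-13.3);ex=np.array([np.cos(a),np.sin(a)]);ey=np.array([-ex[1],ex[0]])
for n in ['top','wrist','side']:
    cal=arm.calibration(n);p,d=arm.camera(n);cv2.imwrite(f'pics/{n}{tag}.png',p[:,:,::-1]);z=dict(p=p,d=d,**cal);np.savez(f'/tmp/{n}{tag}.npz',**z)
    P=cloud(z);Q=np.stack([(P[...,:2]-c)@ex,(P[...,:2]-c)@ey,P[...,2]],-1)
    ok=(d>0)&(Q[...,2]<.125)
    print(n,'rocker',[(int(x*1000),np.median(Q[s][:,2]).round(4)) for x in np.arange(-.06,.01,.01) if (s:=ok&(abs(Q[...,0]-x)<.004)&(abs(Q[...,1]-.037)<.007)&(Q[...,2]>.06)).sum()>3])
    t=ok&(Q[...,0]<-.125)&(abs(Q[...,1])<.09)&(Q[...,2]>.06)&(Q[...,2]<.08)&(Q[...,0]>-.25)
    if t.sum()>20: print(' tray',np.percentile(Q[t][:,0],[2,50,98]).round(4))
E
python3 meas.py 1
```

```text
t: 4.72
tcp_pos: [0.5265, 0.038, 0.2028]
tool_rot: [-0.002, 0.112, 0.994, 0.0]
force: [1.4, 0.3, -0.4]
width: 0.004
grip_force: 0.0
top rocker [(-60, np.float64(0.0908)), (-49, np.float64(0.0966)), (-39, np.float64(0.0982)), (-29, np.float64(0.1002)), (-19, np.float64(0.1026)), (-9, np.float64(0.103)), (0, np.float64(0.1038))]
wrist rocker [(-29, np.float64(0.0997)), (-19, np.float64(0.1008))]
 tray [-0.1699 -0.1604 -0.1501]
side rocker [(-60, np.float64(0.0891)), (-49, np.float64(0.0953)), (-39, np.float64(0.0965)), (-29, np.float64(0.0975)), (-19, np.float64(0.0997)), (-9, np.float64(0.1011)), (0, np.float64(0.1016))]
 tray [-0.1714 -0.1644 -0.1517]
```

```bash
python3 -c "
import cv2,numpy as np
a=cv2.imread('pics/wrist1.png');b=cv2.imread('pics/top1.png')[80:280,170:430];b=cv2.resize(b,(499,384))
cv2.imwrite('pics/j1.png',cv2.resize(np.hstack([a,b]),None,fx=.79,fy=.79))"
```

```text
(no output)
```

View pics/j1.png

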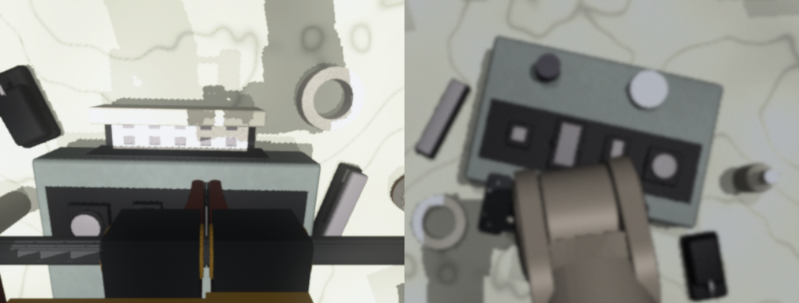

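```bash
python3 -c "
from h import *
from station import arm
s=arm.get_state();print(s['t'],s['tcp_pos'],s['q'].round(3) if hasattr(s['q'],'round') else s['q'])
for n in ['side','wrist','top']:
    z=np.load(f'/tmp/{n}1.npz');P=cloud(z)
    m=(z['d']>0)&(np.hypot(P[...,0]-s['tcp_pos'][0],P[...,1]-s['tcp_pos'][1])<.06)&(P[...,2]>.13)&(P[...,2]<.28)
    print(n,m.sum())
    for h in np.arange(.13,.28,.01):
        k=m&(P[...,2]>=h)&(P[...,2]<h+.01)
        if k.sum()>3: print(round(h,2),k.sum(),P[k].min(0).round(3),P[k].max(0).round(3))
"
python3 -c "
import cv2,numpy as np
a=cv2.imread('pics/side1.png')[60:300,100:420];cv2.imwrite('pics/s1.png',cv2.resize(a,None,fx=2.4,fy=2.4))"
```

```text
4.875 [0.53219266 0.03713723 0.20376775] [-0.411  0.241  0.266  1.906 -0.074  1.003  1.231]
side 340
0.22 31 [0.519 0.035 0.224] [0.544 0.051 0.23 ]
0.23 60 [0.519 0.034 0.23 ] [0.545 0.053 0.24 ]
0.24 58 [0.519 0.034 0.24 ] [0.543 0.052 0.25 ]
0.25 61 [0.518 0.033 0.25 ] [0.543 0.052 0.26 ]
0.26 62 [0.519 0.032 0.26 ] [0.543 0.055 0.27 ]
0.27 68 [0.518 0.029 0.27 ] [0.543 0.056 0.28 ]
wrist 1829
0.22 108 [0.518 0.033 0.224] [0.525 0.051 0.23 ]
0.23 295 [0.518 0.033 0.23 ] [0.526 0.051 0.24 ]
0.24 428 [0.518 0.033 0.24 ] [0.54  0.051 0.25 ]
0.25 423 [0.518 0.031 0.25 ] [0.523 0.052 0.26 ]
0.26 418 [0.517 0.031 0.26 ] [0.523 0.052 0.27 ]
0.27 157 [0.519 0.039 0.27 ] [0.523 0.044 0.28 ]
top 0
```

View pics/s1.png

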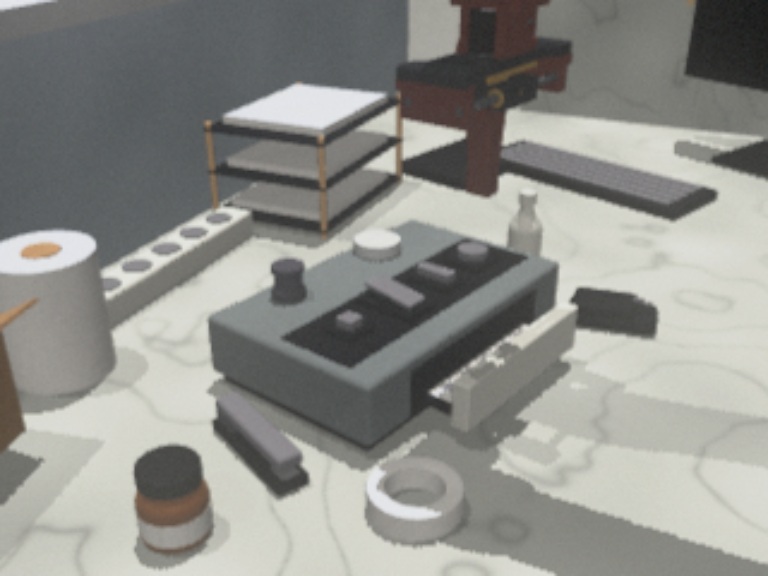

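The picture shows the rocker still off with its far end up. The side and wrist depths both put the fingertips at z≈0.224 while the TCP reads 0.204. The tips are therefore about 20 mm higher than reported, and the press ended above the rocker. I go back, let the arm settle and measure that offset again.

```bash
python3 -m handwheel '[{"fingers":-1,"travel":[-30,-1,10],"yaw":0},{"fingers":-1,"travel":[-31,-1,10],"yaw":0},{"fingers":-1,"travel":[-31,-1,20],"yaw":0},{"fingers":-1,"travel":[-30,0,20],"yaw":0},{"fingers":-1,"travel":[0,0,0],"yaw":0},{"fingers":-1,"travel":[0,0,0],"yaw":0},{"fingers":-1,"travel":[0,0,0],"yaw":0},{"fingers":-1,"travel":[0,0,0],"yaw":0}]'
cat > tip.py <<'E'
from h import *
from station import arm
go(arm.get_state(),[.649,.010,.092])
s=arm.get_state();t=np.array(s['tcp_pos'])
for n in ['side','wrist']:
    cal=arm.calibration(n);p,d=arm.camera(n);P=cloud(dict(d=d,**cal))-t
    m=(d>0)&(np.hypot(P[...,0],P[...,1])<.035)&(P[...,2]>.008)&(P[...,2]<.045)
    if m.sum(): print(n,m.sum(),np.percentile(P[m],[1,50,99],axis=0).round(4).tolist())
go(arm.get_state(),[.649,.010,.092])
E
python3 tip.py
```

```text
t: 5.88
tcp_pos: [0.6492, 0.007, 0.1441]
tool_rot: [0.001, 0.113, 0.994, 0.0]
force: [0.1, -0.4, -0.6]
width: 0.003
grip_force: 0.0
t 5.875 tcp [0.6492 0.007  0.1441] width 0.0030983296054400353 F [ 0.1 -0.4 -0.6] y-axis 77.0 travel mm [ 0.9  2.9 52.1]
side 113 [[-0.013, -0.0057, 0.0215], [-0.0059, 0.0091, 0.034], [0.0118, 0.0149, 0.0447]]
wrist 779 [[-0.0118, -0.0046, 0.0223], [-0.0085, 0.003, 0.0359], [0.0088, 0.0128, 0.0448]]
t 5.975 tcp [0.6492 0.0069 0.1439] width 0.008002872669553164 F [ 1.   0.1 -0.7] y-axis 77.0 travel mm [ 0.9  2.9 51.9]
```

Settled, the tips are 21 mm above the reported TCP and nearly on the rocker's line in xy. I press with that offset taken in.

```bash
python3 -m handwheel '[{"fingers":-1,"travel":[0,0,25],"yaw":0},{"fingers":-1,"travel":[0,0,20],"yaw":0},{"fingers":-1,"travel":[0,0,10],"yaw":0},{"fingers":-1,"travel":[0,0,3],"yaw":0},{"fingers":-1,"travel":[0,0,3],"yaw":0},{"fingers":-1,"travel":[0,0,3],"yaw":0},{"fingers":-1,"travel":[0,0,2],"yaw":0},{"fingers":-1,"travel":[0,0,2],"yaw":0},{"fingers":-1,"travel":[0,0,2],"yaw":0},{"fingers":-1,"travel":[0,0,0],"yaw":0}]'
```

```text
t: 7.22
tcp_pos: [0.6506, 0.0064, 0.0747]
tool_rot: [0.001, 0.114, 0.994, 0.0]
force: [1.2, -0.9, 9.8]
width: 0.004
grip_force: 4.9
```

```bash
python3 -m handwheel '[{"fingers":-1,"travel":[0,0,1],"yaw":0},{"fingers":-1,"travel":[0,0,0],"yaw":0},{"fingers":-1,"travel":[0,0,0],"yaw":0}]'; python3 -m handwheel '[{"fingers":-1,"travel":[0,0,-40],"yaw":0},{"fingers":-1,"travel":[0,0,-50],"yaw":0},{"fingers":-1,"travel":[60,0,-20],"yaw":0},{"fingers":-1,"travel":[60,0,0],"yaw":0},{"fingers":-1,"travel":[60,0,0],"yaw":0},{"fingers":-1,"travel":[0,0,0],"yaw":0},{"fingers":-1,"travel":[0,0,0],"yaw":0},{"fingers":-1,"travel":[0,0,0],"yaw":0}]';python3 meas.py 2
```

```text
t: 7.6
tcp_pos: [0.6507, 0.0064, 0.0745]
tool_rot: [0.002, 0.114, 0.994, 0.0]
force: [-1.3, -1.2, 15.8]
width: 0.007
grip_force: 7.4
t: 8.6
tcp_pos: [0.4757, 0.0469, 0.182]
tool_rot: [0.0, 0.114, 0.993, -0.0]
force: [1.2, 0.2, 0.0]
width: 0.004
grip_force: 0.0
top rocker [(-60, np.float64(0.0899)), (-49, np.float64(0.1056)), (-39, np.float64(0.1026)), (-29, np.float64(0.101)), (-19, np.float64(0.0989)), (-9, np.float64(0.096)), (0, np.float64(0.0935))]
 tray [-0.162  -0.1531 -0.1486]
wrist rocker [(-49, np.float64(0.1044)), (-39, np.float64(0.1025)), (-29, np.float64(0.1005)), (-19, np.float64(0.0983)), (-9, np.float64(0.0966)), (0, np.float64(0.0949))]
 tray [-0.1704 -0.1616 -0.1506]
side rocker [(-60, np.float64(0.0882)), (-49, np.float64(0.0877)), (-39, np.float64(0.0998)), (-29, np.float64(0.0988)), (-19, np.float64(0.0967)), (-9, np.float64(0.0945))]
 tray [-0.1715 -0.1644 -0.1516]
```

Rocker is on: its slope has reversed in all three views. Next I go in front of the tray, its face being at scanner x ≈ -170 mm.

```bash
python3 -m handwheel '[{"fingers":-1,"travel":[10,-20,0],"yaw":0},{"fingers":-1,"travel":[10,-19,0],"yaw":0},{"fingers":-1,"travel":[0,0,40],"yaw":0},{"fingers":-1,"travel":[0,0,40],"yaw":0},{"fingers":-1,"travel":[0,0,40],"yaw":0},{"fingers":-1,"travel":[0,0,27],"yaw":0},{"fingers":-1,"travel":[0,0,0],"yaw":0},{"fingers":-1,"travel":[0,0,0],"yaw":0}]'
```

```text
t: 9.75
tcp_pos: [0.4465, 0.013, 0.036]
tool_rot: [0.001, 0.114, 0.993, 0.0]
force: [-0.4, 0.1, 1.3]
width: 0.002
grip_force: 0.0
```

```bash
python3 -m handwheel '[{"fingers":-1,"travel":[-10,0,0],"yaw":0},{"fingers":-1,"travel":[-8,0,0],"yaw":0},{"fingers":-1,"travel":[-6,0,0],"yaw":0},{"fingers":-1,"travel":[-6,0,0],"yaw":0},{"fingers":-1,"travel":[-6,0,0],"yaw":0},{"fingers":-1,"travel":[-6,0,0],"yaw":0},{"fingers":-1,"travel":[-6,0,0],"yaw":0},{"fingers":-1,"travel":[-6,0,0],"yaw":0},{"fingers":-1,"travel":[-4,0,0],"yaw":0},{"fingers":-1,"travel":[-3,0,0],"yaw":0},{"fingers":-1,"travel":[-2,0,0],"yaw":0},{"fingers":-1,"travel":[0,0,0],"yaw":0}]'
```

```text
t: 11.25
tcp_pos: [0.5079, -0.0005, 0.0349]
tool_rot: [0.0, 0.114, 0.994, 0.0]
force: [-2.7, -1.0, -0.6]
width: -0.002
grip_force: 1.1
```

```bash
python3 -m handwheel '[{"fingers":-1,"travel":[-2,0,0],"yaw":0},{"fingers":-1,"travel":[-2,0,0],"yaw":0},{"fingers":-1,"travel":[-1,0,0],"yaw":0},{"fingers":-1,"travel":[0,0,0],"yaw":0}]'
```

```text
t: 11.75
tcp_pos: [0.5078, -0.0004, 0.0345]
tool_rot: [-0.004, 0.113, 0.994, 0.0]
force: [-14.2, 1.8, 11.9]
width: 0.005
grip_force: 7.4
```

```bash
python3 -m handwheel '[{"fingers":-1,"travel":[5,0,0],"yaw":0},{"fingers":-1,"travel":[25,0,0],"yaw":0},{"fingers":-1,"travel":[20,0,-40],"yaw":0},{"fingers":-1,"travel":[0,0,-50],"yaw":0},{"fingers":-1,"travel":[0,0,-50],"yaw":0},{"fingers":-1,"travel":[0,0,0],"yaw":0},{"fingers":-1,"travel":[0,0,0],"yaw":0}]'; python3 meas.py 3
python3 - <<'E'
from h import *
from station import arm
for n in ['wrist3','side3']:
    z=np.load(f'/tmp/{n}.npz');P=cloud(z)
    m=(z['d']>0)&(abs(P[...,2]-.098)<.004)&(np.hypot(P[...,0]-.594,P[...,1]+.128)<.03)
    if m.sum()>5: print(n,m.sum(),P[m].mean(0).round(4),P[m].min(0),P[m].max(0))
s=arm.get_state();go(s,np.array([.594,-.132,.13]))
E
```

```text
t: 12.62
tcp_pos: [0.4645, 0.01, 0.1751]
tool_rot: [0.001, 0.113, 0.994, 0.0]
force: [0.0, -1.2, -0.8]
width: 0.007
grip_force: 0.0
top rocker [(-60, np.float64(0.0901)), (-49, np.float64(0.1047)), (-39, np.float64(0.1032)), (-29, np.float64(0.1006)), (-19, np.float64(0.0986)), (-9, np.float64(0.0963)), (0, np.float64(0.0926))]
 tray [-0.1293 -0.1268 -0.1251]
wrist rocker []
 tray [-0.1301 -0.128  -0.1252]
side rocker [(-60, np.float64(0.0988)), (-49, np.float64(0.0881)), (-39, np.float64(0.1001)), (-29, np.float64(0.0976)), (-19, np.float64(0.0962)), (-9, np.float64(0.0945))]
 tray [-0.1314 -0.1287 -0.1252]
wrist3 15 [ 0.5885 -0.1392  0.0979] [ 0.58361906 -0.14057889  0.09637943] [ 0.59293139 -0.13776676  0.09888124]
side3 55 [ 0.5913 -0.1211  0.0957] [ 0.57543986 -0.1408403   0.09401825] [ 0.60664925 -0.10349785  0.09716106]
t 12.775 tcp [0.4632 0.0096 0.1738] width 0.00038711652370279756 F [-0.4 -0.1 -0.4] y-axis 77.0 travel mm [-159.4 -108.4   43.7]
```

Tray is home (front face at -0.130 m). Next is the start key at about (0.592, -0.126).

```bash
python3 -m handwheel '[{"fingers":-1,"travel":[-40,-27,0],"yaw":0},{"fingers":-1,"travel":[-40,-27,0],"yaw":0},{"fingers":-1,"travel":[-40,-26,0],"yaw":0},{"fingers":-1,"travel":[-38,-26,0],"yaw":0},{"fingers":-1,"travel":[0,0,30],"yaw":0},{"fingers":-1,"travel":[0,0,30],"yaw":0},{"fingers":-1,"travel":[0,0,0],"yaw":0},{"fingers":-1,"travel":[0,0,0],"yaw":0},{"fingers":-1,"travel":[0,0,0],"yaw":0}]'; python3 tip.py
```

```text
t: 13.9
tcp_pos: [0.5947, -0.1295, 0.1162]
tool_rot: [0.001, 0.114, 0.994, 0.0]
force: [0.7, -0.2, -0.2]
width: 0.005
grip_force: 0.0
t 13.9 tcp [ 0.5947 -0.1295  0.1162] width 0.004663440348195898 F [ 0.7 -0.2 -0.2] y-axis 77.0 travel mm [-21.4 148.1  24.3]
side 93 [[-0.0122, -0.0039, 0.0207], [-0.0028, 0.0098, 0.033], [0.0135, 0.0149, 0.0448]]
wrist 782 [[-0.0118, -0.0045, 0.0225], [-0.0087, 0.0031, 0.0363], [0.0087, 0.0129, 0.0448]]
t 14.0 tcp [ 0.5945 -0.1294  0.1161] width 0.005550749831825942 F [-0.3  0.2  0.5] y-axis 77.0 travel mm [-21.6 148.1  24.2]
```

```bash
python3 -m handwheel '[{"fingers":-1,"travel":[0,0,20],"yaw":0},{"fingers":-1,"travel":[0,0,15],"yaw":0},{"fingers":-1,"travel":[0,0,3],"yaw":0},{"fingers":-1,"travel":[0,0,2],"yaw":0},{"fingers":-1,"travel":[0,0,2],"yaw":0},{"fingers":-1,"travel":[0,0,2],"yaw":0},{"fingers":-1,"travel":[0,0,2],"yaw":0},{"fingers":-1,"travel":[0,0,1],"yaw":0},{"fingers":-1,"travel":[0,0,0],"yaw":0},{"fingers":-1,"travel":[0,0,0],"yaw":0}]'
```

```text
t: 15.25
tcp_pos: [0.594, -0.1294, 0.0699]
tool_rot: [0.0, 0.114, 0.994, 0.0]
force: [-7.2, 1.5, 17.4]
width: 0.004
grip_force: 9.0
```

The 17 N is well past the spring's 4.5 N, so the key is on its stop. I hold briefly, lift away and check.

```bash
python3 -m handwheel '[{"fingers":-1,"travel":[0,0,0],"yaw":0},{"fingers":-1,"travel":[0,0,0],"yaw":0},{"fingers":-1,"travel":[0,0,0],"yaw":0},{"fingers":-1,"travel":[0,0,-10],"yaw":0},{"fingers":-1,"travel":[0,0,-40],"yaw":0},{"fingers":-1,"travel":[0,0,-50],"yaw":0},{"fingers":-1,"travel":[50,0,-20],"yaw":0},{"fingers":-1,"travel":[50,0,0],"yaw":0},{"fingers":-1,"travel":[50,30,0],"yaw":0},{"fingers":-1,"travel":[0,30,0],"yaw":0},{"fingers":-1,"travel":[0,0,0],"yaw":0},{"fingers":-1,"travel":[0,0,0],"yaw":0}]'; python3 meas.py 4
python3 - <<'E'
from h import *
for n in ['side','top']:
  A=[cloud(np.load(f'/tmp/{n}{k}.npz'))[...,2] for k in (0,4)]
  for nm,(x,y) in dict(round=(.592,-.127),bar=(.6094,-.0589),sq=(.642,.0837),loupe=(.734,.04),tin=(.704,-.107)).items():
    P=cloud(np.load(f'/tmp/{n}0.npz'));P4=cloud(np.load(f'/tmp/{n}4.npz'))
    print(n,nm,[np.median(Q[...,2][(np.hypot(Q[...,0]-x,Q[...,1]-y)<.007)&(Q[...,2]>.07)&(Q[...,2]<.13)]).round(4) for Q in (P,P4)])
E
python3 -c "
import cv2;a=cv2.imread('pics/side4.png');cv2.imwrite('pics/f4.png',a)"
```

```text
t: 16.75
tcp_pos: [0.4616, -0.0378, 0.1881]
tool_rot: [0.0, 0.114, 0.994, -0.0]
force: [0.5, -0.1, -0.9]
width: 0.008
grip_force: 0.0
top rocker [(-60, np.float64(0.0904)), (-49, np.float64(0.1046)), (-39, np.float64(0.1036)), (-29, np.float64(0.1005)), (-19, np.float64(0.0987)), (-9, np.float64(0.096)), (0, np.float64(0.0933))]
 tray [-0.1293 -0.1268 -0.1251]
wrist rocker []
 tray [-0.1301 -0.1279 -0.1252]
side rocker [(-60, np.float64(0.1003)), (-49, np.float64(0.0887)), (-39, np.float64(0.1006)), (-29, np.float64(0.0979)), (-19, np.float64(0.0965)), (-9, np.float64(0.0945))]
 tray [-0.1308 -0.1287 -0.1254]
side round [np.float64(0.0965), np.float64(0.0959)]
side bar [np.float64(0.0957), np.float64(0.096)]
side sq [np.float64(0.0965), np.float64(0.0963)]
side loupe [np.float64(0.1147), np.float64(0.1144)]
side tin [np.float64(0.0939), np.float64(0.0936)]
top round [np.float64(0.0979), np.float64(0.0988)]
top bar [np.float64(0.0981), np.float64(0.0986)]
top sq [np.float64(0.0979), np.float64(0.0983)]
top loupe [np.float64(0.1165), np.float64(0.1164)]
top tin [np.float64(0.0958), np.float64(0.097)]
```

View pics/f4.png

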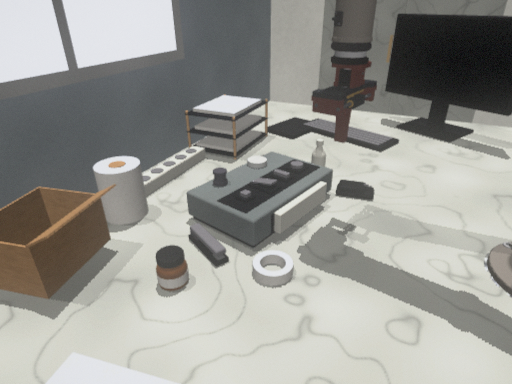

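The picture shows the tray flush at (302,207), the rocker on, the keys up, every bystander in place and the arm clear at (342,130).

```bash
python3 -c "
from station import arm
print(arm.hand_in())"
```

```text
the job is handed in; nothing more can be done
None
```

I switched the rocker on, pushed the tray home, then pressed the start key to its stop and let it come back up, and handed the job in at about 17 s; the final camera check showed all of this with the bystanders in place, but hand-in gave no verdict.

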